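Feed a culture dish through a guarded UV tunnel with a push stick

TASK

With the nose of the wooden push stick, push the covered culture dish along the feed table and through the low slot of the UV tunnel until it lies wholly out from under the lamp housing on the far side, still flat on the table between the fences; never touch the dish with the robot itself. Then draw the stick back out, set it down on its sole clear of the lamp housing, and leave the beaker, flask and spare dish where they are.

Things in the scene. Friction and masses are not known exactly. Their poses are not given: they have to be found in the camera images.
- uv_tunnel: Fixed white lamp housing across a flat aluminium feed table. Origin: on the worktop under the middle of the housing's front face; +x is the feed direction, z up. Table: x -180 to +180 mm, 110 mm wide, top at z = 8 mm; two fences along it, 80 mm apart inside, tops at z = 22 mm. Housing: x 0 to 50 mm, 140 mm wide, 180 mm high. Dish is out when its centre is about 100 mm past the origin.
- slot (a point): Middle of the lower edge of the slot's entry, in the housing's front face, at table height. The slot goes straight through the 50 mm deep housing; it is 96 mm wide and 32 mm high above the table. Axes as uv_tunnel.
- visor_edge (a point): Middle of the lower front edge of a flat visor, 140 mm wide, that juts 64 mm out of the front face over the table, 165 mm above the worktop; small brackets in its corner. An upright hand with the stick meets it before the dish is through; a hand leaning back from the housing about 40 degrees, fingers forward and down along the feed, stick level, stays clear.
- culture_dish: Covered round petri dish lying on the feed table between the fences, in front of the slot; about 70 mm across, 14 mm high, 0.1 kg. Origin: centre of its underside. Slides freely on the table. (Another dish, spare_dish, lies on the worktop elsewhere.)
- push_stick: Loose wooden push stick, 0.09 kg, on its flat sole on the worktop. Origin: underside, below the middle of the upright grip; +x along the sole to the nose. Sole 22 mm wide, 12 high, x -19 to +105 mm; crosswise nose 52 mm wide, 12 high, x 93 to 105 mm. Grip 36 mm long (x -18 to 18), 18 wide (y), 60 high; squeeze it across y, with a hand that may lean back over the tail.
- stick_nose (a point): Middle of the front face of the push stick's nose, 105 mm ahead of the stick's origin and 6 mm above its underside.
- beaker: Clear beaker, 78 mm wide, 92 mm high, bystander on the worktop; origin at the centre of its underside.
- flask: Conical flask with a stopper, 75 mm wide, 114 mm high, bystander on the worktop; origin at the centre of its underside.
- spare_dish: Another covered petri dish of the same kind, on the worktop beside or behind the tunnel, not the one to feed; origin at the centre of its underside.
Not all that is in view belongs to the job. Leave any green look-alike of the culture_dish alone.

How it is judged:
On the way:
1. the dish passes under the lamp housing with the nose of the stick behind it (x of culture_dish in the frame of uv_tunnel between 0 and 0.07 m and horizontal distance between stick_nose and culture_dish below 0.06 m), for 0.05 s.
At the end, for the whole second after the job is handed in: The dish lies flat and at rest between the fences, its centre 83 to 155 mm past the housing's front face; the stick rests on its sole (origin below 30 mm, tilt below 0.25 rad), its nose in front of the front face, 80 mm or more to one side, or over 200 mm from the tunnel's origin (x of culture_dish in the frame of uv_tunnel between 0.083 and 0.155 m and y of culture_dish in the frame of uv_tunnel between -0.02 and 0.02 m and height (world z) of culture_dish below 0.014 m and angle between culture_dish's own z axis and vertical below 0.1 rad and linear speed of each of culture_dish, push_stick below 0.02 m/s and (x of stick_nose in the frame of uv_tunnel below -0.005 m or horizontal distance between stick_nose and uv_tunnel above 0.2 m or y of stick_nose in the frame of uv_tunnel above 0.08 m or y of stick_nose in the frame of uv_tunnel below -0.08 m) and angle between push_stick's own z axis and vertical below 0.25 rad and height (world z) of push_stick below 0.03 m); the robot touches nothing.
It fails at once if the fingers or arm touch the culture dish (contact force between any of the fingers, the arm and culture_dish above 0.3 N).
It fails at once if the culture dish is tipped by more than 0.4 rad (angle between culture_dish's own z axis and vertical above 0.4 rad).
It fails at once if the beaker, flask or spare dish is moved by more than 40 mm (distance of any of beaker, flask, spare_dish from where it was at the start of the episode above 0.04 m).
It also fails if it takes over 56 s, if anything falls off the work surface, if the arm or the gripper's body presses on something with over 40 N, if the wrist force passes 120 N, or if a joint passes its speed limit or range.

ROBOT

A 6-joint arm with a two-finger parallel gripper is mounted at the origin on a cart in front of the work surface, level with it; the furniture and walls round the work are solid. World frame = base frame: x ahead of the robot, y to its left, z up, the work surface at z = 0. Lengths are in m, angles in rad, forces in N, time in s.
With the tool pointing down it reaches from about 0.3 to 0.825 m from the base axis. Payload 5.4 kg.
Tool frame: the origin (TCP) lies between the finger pads; the fingertips stand 14 mm ahead of it and the grasp point (between the pads) lies 5 mm behind it; z points along the fingers, y is the line along which they close (so a half turn about z gives the same grasp; the last joint's range is limited). The gripper opens to 92 mm and grips with 3 to 60 N. Pads are 20 mm wide; open, the fingers measure 128 mm over their backs; the gripper's body (75 mm by 189 mm) begins 69 mm behind the grasp point.
Start: joints at [0.932, 0.158, 1.597, -0, 1.386, -0.21], TCP at [0.239, 0.523, 0.229] pointing down, gripper open.
Joint ranges: [-2.91, 2.91], [-0.94, 2.29], [0.18, 2.7], [-1.29, 4.43], [0.17, 2.64], [-3, 3]. Speed limits (rad/s): [2.57, 2.57, 3.14, 3.14, 3.14, 3.14].

INTERFACE

Orientations are given as a unit quaternion [w, x, y, z].
In Python, from station import arm, grab_frame, camera_info, order gives the robot as it stands.
- The arm moves only by the shell command python3 -m creep 'ROWS' [OPENING] [FORCE]. ROWS is JSON, a list of rows, each a list of 6 numbers: the shift along the tool's x, y, z in mm, then the turn, a rotation vector about the tool's x, y, z in rad. A call has 1 to 5 rows; each row is the pose to reach, as a shift and turn from the pose commanded when the call began, along the tool's axes at that moment; what a row does not reach only later rows make up. A row lasts 1/12 s, in which the tool goes at most 41.7 mm and 7.16 degrees, less where a joint would pass 70% of its speed; a pose out of reach is approached as far as the arm can. A call with a gripper value outside its range is refused whole. OPENING is the opening, from -1 (shut) to 1 (fully open), set as the call begins (- or left out, the last holds). The fingers move at their own pace and stop on an object; FORCE is the grip in N (left out, the last holds). Time passes only in rows, so rows that repeat a pose let the fingers close. It gives the time, the measured TCP pose, the force, the opening and the grip force at its end, in the units of the state.
- arm.get_obs(): the state, without advancing time (a new reading comes with each control period).
- grab_frame(name): name is "side" or "top"; returns the picture (384x512x3 uint8, red, green, blue); there is no depth.
- camera_info(name): a dict with "fovy" (degrees; the focal length in pixels is half the picture's height over the tangent of half this angle, whatever the lens; pixels are square), "cx", "cy" (the principal point, pixels), "T" (4x4, takes a point from camera to world coordinates). Camera axes: x right, y up, looking along -z (the intrinsics and any distortion apply to the point x, -y, -z); pixel columns grow to the right and rows downward; lengths in m; the calibration is good to about 2 mm. A picture is of the moment at which its call begins. camera_info takes no time and is no camera call.
- order.sign_off(): hands the job in; it is judged then, once.
The state is a dict: "time": time; "q": joint angles; "joint_vel": joint speeds; "effort": joint torques, N m; "ee_pos": TCP position; "ee_rot": TCP orientation; "force": force on the tool from outside, world axes, zero at the start; "wrist_torque": the same for the moment, N m; "width": finger opening in m; "grip_force": force on a finger pad.
Only numpy, scipy, OpenCV 4.12 (cv2) and the standard library are available. Lean on these libraries where they do the work, as an engineer would, in place of code of your own. Each camera call takes 0.05 s, during which the arm holds its last target. There are 200 camera calls.

## Working session

There is one attempt and no reset: what is moved stays moved. The work goes in short steps, Python scripts to look and compute and a shell command to move; the robot and the scene stay as the last step left them, time stands still between calls to the robot, and variables do not carry over. Pictures are saved under pics/ and viewed, at most 10 in all, crops included, and the job is handed in when it is done.

```bash
mkdir -p pics; ls; python3 - <<'E'
from station import arm, grab_frame, camera_info
import cv2
for n in("side","top"):
    cv2.imwrite(f"pics/{n}0.png",grab_frame(n)[:,:,::-1]); i=camera_info(n);print(n,i)
o=arm.get_obs();print(o["time"],o["ee_pos"],o["ee_rot"],o["width"])
E
```

```text
pics
side {'fovy': 54.822601621748134, 'cx': 258.7190039039053, 'cy': 189.37328755343427, 'T': array([[ 0.95548766,  0.18778885, -0.22754927,  0.32980923],
       [-0.294998  ,  0.59655951, -0.74638658, -0.8194293 ],
       [-0.0044164 ,  0.78028975,  0.62540259,  0.77801535],
       [ 0.        ,  0.        ,  0.        ,  1.        ]])}
top {'fovy': 51.334968643802306, 'cx': 252.93141783326956, 'cy': 187.33784805120902, 'T': array([[ 0.01228818,  0.99586304, -0.09003227,  0.44123789],
       [-0.99987201,  0.01131508, -0.01131083, -0.03462523],
       [-0.01024531,  0.09015974,  0.99587462,  1.39655989],
       [ 0.        ,  0.        ,  0.        ,  1.        ]])}
0.1 [0.23875998 0.52248678 0.2277025 ] [-3.49961434e-04  2.12751659e-01  9.77105924e-01 -7.89263671e-04] 0.0920973631542802
```

View pics/side0.png

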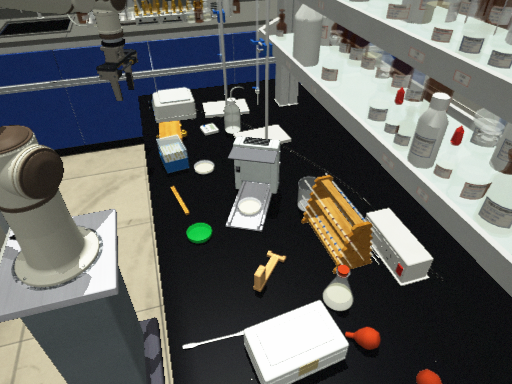

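View pics/top0.png

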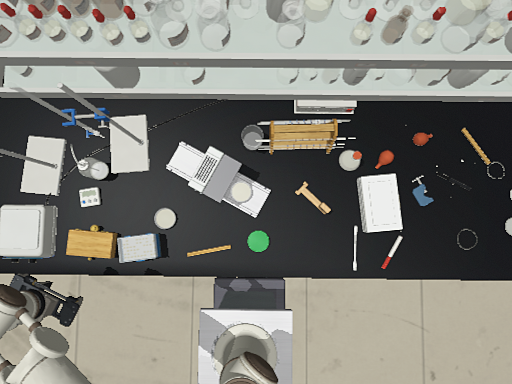

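The side view shows the housing at about (257,163), the culture dish at (249,206), the stick at (267,270), the flask at (338,290), the spare dish at (204,167) and the beaker at (308,193). In the top view the stick runs from (301,187) to (326,211), and the table runs from (262,205) up-left to (178,150).

```bash
cat > h.py <<'E'
import numpy as np, cv2
from station import arm, grab_frame, camera_info
def ray(n,u,v):
    i=camera_info(n);f=192/np.tan(np.radians(i["fovy"]/2));T=np.array(i["T"])
    return T[:3,3],T[:3,:3]@np.array([(u-i["cx"])/f,-(v-i["cy"])/f,-1])
def onz(n,u,v,z):
    o,d=ray(n,u,v);return o+d*(z-o[2])/d[2]
def proj(n,p):
    i=camera_info(n);f=192/np.tan(np.radians(i["fovy"]/2));T=np.array(i["T"])
    c=T[:3,:3].T@(np.array(p)-T[:3,3]);return i["cx"]+f*c[0]/-c[2],i["cy"]-f*c[1]/-c[2]
E
python3 - <<'E'
import cv2
a=cv2.imread("pics/top0.png")[135:225,160:345];b=cv2.imread("pics/side0.png")[120:300,180:300]
cv2.imwrite("pics/topc.png",cv2.resize(a,None,fx=4,fy=4,interpolation=cv2.INTER_CUBIC))
cv2.imwrite("pics/sidec.png",cv2.resize(b,None,fx=3.3,fy=3.3,interpolation=cv2.INTER_CUBIC))
E
```

```text
(no output)
```

View pics/topc.png

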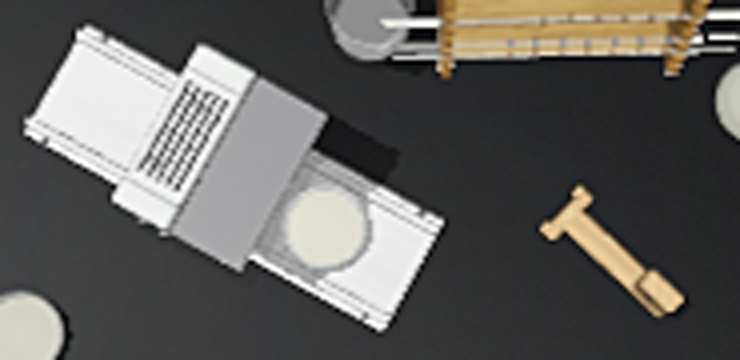

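View pics/sidec.png

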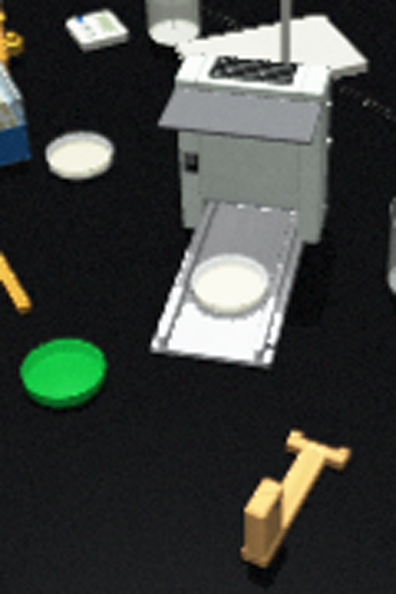

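The top crop shows table corners at (444,219), (384,330), (25,130) and (82,26), the dish at about (327,228), the nose at about (565,212) and the grip at about (660,292). The side crop agrees, with table front corners at (150,350) and (272,366).

```bash
python3 - <<'E'
from h import *
np.set_printoptions(precision=4,suppress=True)
t=lambda u,v,z:onz("top",160+(u+.5)/4-.5,135+(v+.5)/4-.5,z)
s=lambda u,v,z:onz("side",180+(u+.5)/3.3-.5,120+(v+.5)/3.3-.5,z)
N1,N2,F1,F2=t(444,219,.008),t(384,330,.008),t(82,26,.008),t(25,130,.008)
print("table",N1,N2,F1,F2,np.linalg.norm(N1-N2),np.linalg.norm(F1-F2),np.linalg.norm(N1-F1),np.linalg.norm(N2-F2))
print("side near",s(272,366,.008),s(150,350,.008))
c=(N1+N2+F1+F2)/4;d=(F1+F2-N1-N2);yaw=np.arctan2(d[1],d[0]);print("c",c,"yaw",np.degrees(yaw))
def loc(p):
    a=np.array(p)-c;return np.array([np.cos(yaw)*a[0]+np.sin(yaw)*a[1],-np.sin(yaw)*a[0]+np.cos(yaw)*a[1]])
# visor corners
for u,v in((327,117),(243,270),(258,76),(172,232)):print("vis",loc(t(u,v,.165)))
for n,img,z in(("top","pics/top0.png",.022),("side","pics/side0.png",.022)):
    im=cv2.imread(img);hsv=cv2.cvtColor(im,cv2.COLOR_BGR2HSV)
    # stick
    m=cv2.inRange(hsv,(8,60,90),(30,255,255));k,l,st,ce=cv2.connectedComponentsWithStats(m)
    for i in range(1,k):
        if st[i,4]>60:print(n,"wood",st[i],ce[i])
    m=cv2.inRange(hsv,(18,15,170),(40,70,255));k,l,st,ce=cv2.connectedComponentsWithStats(m)
    for i in range(1,k):
        if st[i,4]>60:
            p=onz(n,*ce[i],z);print(n,"cream",st[i],ce[i],p,loc(p))
for nm,p in(("nose a t",t(580,185,.012)),("nose b t",t(543,231,.012)),("side nose a",s(348,460,.012)),("side nose b",s(292,437,.012))):print(nm,p)
print("grip",t(660,292,.06),s(262,488,.06))
print("flask",t(735,100,0),"spare",t(22,335,.014),"beaker",t(370,20,.04))
E
```

```text
table [ 0.5603 -0.0806  0.008 ] [ 0.4632 -0.0295  0.008 ] [0.7278 0.2404 0.008 ] [0.6346 0.2879 0.008 ] 0.10978221674391545 0.10460070737206188 0.36210320022937964 0.3607101674172593
side near [ 0.5626 -0.0871  0.008 ] [ 0.4641 -0.0351  0.008 ]
c [0.5965 0.1046 0.008 ] yaw 62.04308914952121
vis [-0.0644 -0.067 ]
vis [-0.0649  0.0685]
vis [-0.0016 -0.0696]
vis [-0.0023  0.0691]
top wood [ 269  119   69   36 1528] [303.0026 135.1931]
top wood [461 128  30  37 202] [475.5446 145.7574]
top wood [295 181  36  33 318] [312.5409 198.1824]
top wood [  66  224   51   37 1317] [ 90.5011 242.9248]
top wood [187 245  44  12 193] [208.3316 250.1554]
top cream [304   0  28  11 220] [317.6045   4.1227] [ 1.23   -0.2436  0.022 ] [-0.0105 -0.7228]
top cream [461   0  31  16 232] [475.0129   4.0259] [ 1.234  -0.8066  0.022 ] [-0.506  -0.9903]
top cream [ 19  19  17  16 195] [26.6513 26.3795] [1.1392 0.8044 0.022 ] [ 0.8726 -0.1513]
top cream [ 45  20  16  16 202] [52.1238 27.7178] [1.1348 0.7117 0.022 ] [ 0.7887 -0.1909]
top cream [ 71  21  17  16 204] [78.7451 28.2255] [1.1336 0.6152 0.022 ] [ 0.7029
[... 2864 characters left out ...]
4571]
side cream [323 283  29  27 608] [337.5428 296.4375] [ 0.6641 -0.3659  0.022 ] [-0.3839 -0.2803]
side cream [162 306  11  78 172] [167.064  346.6802] [ 0.2596 -0.3718  0.022 ] [-0.5787  0.0743]
side cream [   0  318   23   66 1084] [  8.7638 347.7334] [-0.0638 -0.2736  0.022 ] [-0.6436  0.406 ]
side cream [  14  326   53   58 1569] [ 34.942  364.2084] [-0.0048 -0.329   0.022 ] [-0.6649  0.3278]
nose a t [ 0.591  -0.1985  0.012 ]
nose b t [ 0.5505 -0.1665  0.012 ]
side nose a [ 0.5879 -0.2115  0.012 ]
side nose b [ 0.5523 -0.1746  0.012 ]
grip [ 0.4968 -0.2596  0.06  ] [ 0.5013 -0.2558  0.06  ]
flask [ 0.6692 -0.3363  0.    ] spare [0.455  0.2834 0.014 ] beaker [ 0.729  -0.0144  0.04  ]
```

```bash
python3 - <<'E'
import cv2,numpy as np
a=cv2.imread("pics/top0.png")[176:220,288:338];b=cv2.imread("pics/side0.png")[246:296,246:292]
r=lambda x:cv2.resize(x,None,fx=8,fy=8,interpolation=cv2.INTER_CUBIC)
a,b=r(a),r(b);o=np.zeros((400,780,3),np.uint8);o[:352,:400]=a;o[:400,410:778]=b;cv2.imwrite("pics/st.png",o)
E
```

```text
(no output)
```

View pics/st.png

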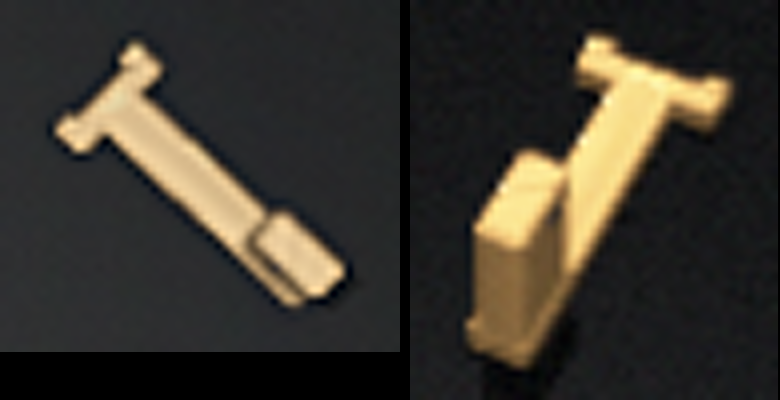

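The zoomed top panel shows the grip top centred at (299,254) and the nose front edge from (129,42) to (57,128). In the side panel the grip top is centred at (113,199) and the nose bar at about (245,70), measured from that panel's own corner.

```bash
R='x'
python3 -m creep '[[0,0,0,0,0,0.1],[0,0,0,0,0,0.22],[0,0,0,0,0,0.34],[0,0,0,0,0,0.46],[0,0,0,0,0,0.58]]' 1
python3 -m creep '[[0,0,0,0,0,0.12],[0,0,0,0,0,0.24],[0,0,0,0,0,0.36],[0,0,0,0,0,0.48],[0,0,0,0,0,0.6]]'
python3 -m creep '[[0,0,0,0,0,0.12],[0,0,0,0,0,0.24],[0,0,0,0,0,0.36],[0,0,0,0,0,0.48],[0,0,0,0,0,0.6]]'
python3 -m creep '[[0,0,0,0,0,0.08],[0,0,0,0,0,0.08]]'
python3 - <<'E'
from h import *
from scipy.spatial.transform import Rotation as Ro
o=arm.get_obs();print(o["q"],o["ee_pos"]);print(Ro.from_quat(np.roll(o["ee_rot"],-1)).as_matrix().round(3))
E
```

```text
time: 0.52
ee_pos: [0.2388, 0.5226, 0.228]
ee_rot: [-0.0, 0.486, 0.874, -0.001]
force: [0.1, 0.6, 0.1]
width: 0.092
grip_force: 0.0
time: 0.93
ee_pos: [0.2389, 0.5226, 0.228]
ee_rot: [0.0, 0.722, 0.691, -0.001]
force: [-0.1, 0.4, -0.4]
width: 0.092
grip_force: 0.0
time: 1.35
ee_pos: [0.2389, 0.5226, 0.228]
ee_rot: [0.0, 0.895, 0.447, -0.001]
force: [0.1, 0.4, -1.1]
width: 0.0918
grip_force: 0.0
time: 1.52
ee_pos: [0.2389, 0.5226, 0.2281]
ee_rot: [0.0, 0.911, 0.413, -0.0]
force: [0.4, 0.6, -0.6]
width: 0.092
grip_force: 0.0
[ 9.31901663e-01  1.58745128e-01  1.59768420e+00 -1.70479893e-05
  1.38620853e+00  1.65189273e+00] [0.23888417 0.52264958 0.22806416]
[[ 0.659  0.752 -0.001]
 [ 0.752 -0.659 -0.001]
 [-0.001  0.    -1.   ]]
```

Orientation is as planned, so I'll translate now, then lean.

```bash
for k in 1 2 3 4 5; do python3 -m creep '[[-19,28,0,0,0,0],[-38,57,0,0,0,0],[-58,86,0,0,0,0],[-77,114,0,0,0,0],[-96,143,0,0,0,0]]' | sed -n 2,4p; done
python3 -m creep '[[0,0,0,0,0.12,0],[0,0,0,0,0.24,0],[0,0,0,0,0.36,0],[0,0,0,0,0.48,0],[0,0,0,0,0.6,0]]'
python3 -m creep '[[0,0,0,0,0.1,0],[0,0,0,0,0.1,0],[0,0,0,0,0.1,0]]'
cat >> h.py <<'E'
from scipy.spatial.transform import Rotation as Ro
def rot():return Ro.from_quat(np.roll(arm.get_obs()["ee_rot"],-1))
def want(pos,yaw,lean):
    """shift mm & turn in tool axes to put TCP at pos, tool x forward at yaw deg, leaning lean rad"""
    c,s=np.cos(np.radians(yaw)),np.sin(np.radians(yaw))
    R=Ro.from_matrix(np.array([[c,s,0],[s,-c,0],[0,0,-1.]]))*Ro.from_euler("y",lean)
    r=rot();d=r.inv().apply(np.array(pos)-arm.get_obs()["ee_pos"])
    return (d*1e3).round(1),(r.inv()*R).as_rotvec().round(4)
def tcp(g,yaw,lean,back=0.):
    c,s=np.cos(np.radians(yaw)),np.sin(np.radians(yaw))
    return np.array(g)+(.005-back)*np.array([np.sin(lean)*c,np.sin(lean)*s,-np.cos(lean)])
E
python3 - <<'E'
from h import *
print(arm.get_obs()["q"].round(2) if hasattr(arm.get_obs()["q"],"round") else arm.get_obs()["q"])
print(want(tcp([.499,-.262,.042],48,.7,.1),48,.7))
E
```

```text
ee_pos: [0.2834, 0.355, 0.2282]
ee_rot: [0.0, 0.91, 0.415, -0.0]
force: [0.4, 0.0, 0.5]
ee_pos: [0.328, 0.1887, 0.2284]
ee_rot: [0.0, 0.91, 0.415, 0.0]
force: [1.9, 0.5, -0.6]
ee_pos: [0.3726, 0.0222, 0.2286]
ee_rot: [0.0, 0.91, 0.415, 0.0]
force: [0.6, 0.7, 0.2]
ee_pos: [0.4171, -0.1443, 0.2284]
ee_rot: [-0.0, 0.91, 0.415, 0.0]
force: [-0.3, -0.6, 0.1]
ee_pos: [0.4617, -0.3106, 0.2281]
ee_rot: [-0.0, 0.91, 0.415, -0.0]
force: [0.5, 0.3, -0.4]
time: 4.02
ee_pos: [0.4619, -0.3097, 0.2296]
ee_rot: [-0.122, 0.869, 0.396, 0.272]
force: [0.2, 0.4, 1.0]
width: 0.0923
grip_force: 0.0
time: 4.27
ee_pos: [0.461, -0.3093, 0.2274]
ee_rot: [-0.142, 0.856, 0.388, 0.311]
force: [0.1, -0.2, -0.4]
width: 0.0917
grip_force: 0.0
[-1.16  0.2   1.7   0.62  1.58 -0.54]
(array([-73. ,  -3.2,  86. ]), array([-0.0105,  0.0013,  0.0099]))
```

```bash
python3 -m creep '[[-18,-1,21,-0.01,0,0.01],[-36,-2,43,-0.01,0,0.01],[-55,-3,64,-0.01,0,0.01],[-73,-3,86,-0.01,0,0.01],[-73,-3,86,-0.01,0,0.01]]' >/dev/null
python3 -m creep '[[0,0,20,0,0,0],[0,0,40,0,0,0],[0,0,60,0,0,0],[0,0,80,0,0,0],[0,0,95,0,0,0]]' 
python3 - <<'E'
from h import *
print(want(tcp([.499,-.262,.042],48,.7),48,.7))
a,b=grab_frame("top"),grab_frame("side")
o=np.hstack([cv2.resize(a[165:225,275:345],None,fx=5.5,fy=5.5,interpolation=2),cv2.resize(b[235:295,235:305],None,fx=5.5,fy=5.5,interpolation=2)])
cv2.imwrite("pics/g1.png",o[:,:,::-1])
E
```

```text
time: 5.1
ee_pos: [0.5019, -0.2612, 0.0444]
ee_rot: [-0.138, 0.857, 0.385, 0.313]
force: [0.2, 0.1, -0.0]
width: 0.0918
grip_force: 0.0
(array([-3.5, -1.6,  5.2]), array([0.0004, 0.0017, 0.0058]))
```

View pics/g1.png

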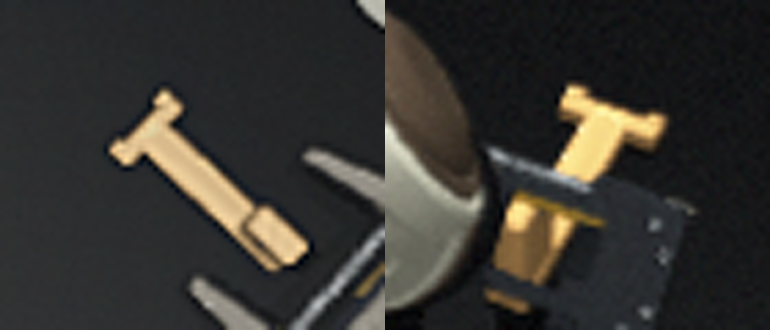

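The top panel shows the fingertips at (305,155) and (195,285), straddling the grip at (275,235) with the stick axis through their midpoint. The position is good, so I'll settle the last few millimetres and close.

```bash
python3 -m creep '[[-2,-1,2,0,0,0],[-3,-1.5,5,0,0,0],[-3,-1.5,5,0,0,0]]' |sed -n 2,3p
python3 -m creep '[[0,0,0,0,0,0],[0,0,0,0,0,0],[0,0,0,0,0,0],[0,0,0,0,0,0],[0,0,0,0,0,0]]' -1 35
python3 -m creep '[[0,0,0,0,0,0],[0,0,0,0,0,0],[0,0,0,0,0,0],[0,0,0,0,0,0],[0,0,0,0,0,0]]' 
python3 -c "
from h import *
print(want(tcp([.499,-.262,.042],48,.7),48,.7), rot().apply([1,0,0]))"
```

```text
ee_pos: [0.5, -0.261, 0.0382]
ee_rot: [-0.138, 0.858, 0.383, 0.313]
time: 5.87
ee_pos: [0.4997, -0.2604, 0.0375]
ee_rot: [-0.139, 0.858, 0.383, 0.313]
force: [-0.2, 0.7, -0.3]
width: 0.0603
grip_force: 0.0
time: 6.28
ee_pos: [0.4997, -0.2602, 0.0373]
ee_rot: [-0.139, 0.858, 0.383, 0.313]
force: [0.5, -0.0, -0.9]
width: 0.0275
grip_force: 0.0
(array([1.6, 0.7, 0.3]), array([ 0.0003, -0.    ,  0.0014])) [0.51073826 0.56932273 0.64421895]
```

```bash
python3 -m creep '[[0,0,0,0,0,0],[0,0,0,0,0,0],[0,0,0,0,0,0],[0,0,0,0,0,0],[0,0,0,0,0,0]]' | tail -2
python3 -m creep '[[6.4,0,-7.6,0,0,0],[12.9,0,-15.3,0,0,0],[25.8,0,-30.6,0,0,0],[38.6,0,-45.9,0,0,0],[38.6,0,-45.9,0,0,0]]'
python3 - <<'E'
from h import *
np.set_printoptions(precision=4,suppress=True)
def loc(p,c=np.array([.5965,.1046]),yaw=np.radians(62.04)):
    a=np.array(p)[:2]-c;return np.array([np.cos(yaw)*a[0]+np.sin(yaw)*a[1],-np.sin(yaw)*a[0]+np.cos(yaw)*a[1]])
print(arm.get_obs()["q"],arm.get_obs()["ee_pos"])
a,b=grab_frame("top"),grab_frame("side")
o=np.hstack([cv2.resize(a[150:220,265:335],None,fx=5.5,fy=5.5,interpolation=2),cv2.resize(b[210:280,235:305],None,fx=5.5,fy=5.5,interpolation=2)])
cv2.imwrite("pics/g2.png",o[:,:,::-1])
E
```

```text
width: 0.018
grip_force: 35.0
time: 7.12
ee_pos: [0.5013, -0.2624, 0.1019]
ee_rot: [-0.136, 0.858, 0.384, 0.314]
force: [0.1, -0.9, -0.3]
width: 0.0175
grip_force: 35.0
[-1.0584  0.3377  1.8124  0.6837  1.316  -0.6195] [ 0.5013 -0.2624  0.1019]
```

View pics/g2.png

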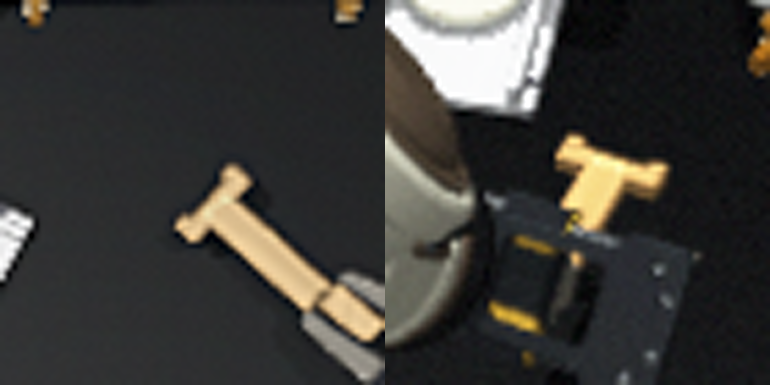

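```bash
cat >> h.py <<'E'
def tri(a,b):
    o1,d1=ray("top",*a);o2,d2=ray("side",*b)
    k=np.linalg.lstsq(np.c_[d1,-d2],o2-o1,rcond=None)[0];p,q=o1+k[0]*d1,o2+k[1]*d2;return (p+q)/2,np.linalg.norm(p-q)
E
python3 - <<'E'
from h import *
np.set_printoptions(precision=4,suppress=True)
a=(265+213.5/5.5-.5,150+203.5/5.5-.5);b=(235+227.5/5.5-.5,210+165.5/5.5-.5)
p,e=tri(a,b);print(p,e,onz("top",*a,.0766),onz("side",*b,.0766))
q=onz("top",*a,.0766);d=q[:2]-arm.get_obs()["ee_pos"][:2];print(np.linalg.norm(d),np.degrees(np.arctan2(d[1],d[0])),np.degrees(np.arctan2(*rot().apply([1,0,0])[1::-1])))
E
```

```text
[ 0.5672 -0.1877  0.0693] 0.002559982135971203 [ 0.5653 -0.1866  0.0766] [ 0.566  -0.1944  0.0766]
0.09890502286585094 48.63714550397681 48.23890662653669
```

```bash
python3 - <<'E'
from h import *
print(want([.4793,-.1162,.1],62,.7))
E
```

```text
(array([  73.2, -112. ,   58.6]), array([ 0.1594,  0.0017, -0.1838]))
```

```bash
python3 -m creep '[[15,-22,12,0.03,0,-0.037],[29,-45,23,0.064,0,-0.074],[44,-67,35,0.096,0.001,-0.11],[59,-90,47,0.128,0.001,-0.147],[73,-112,59,0.159,0.002,-0.184]]'
python3 -m creep '[[0,0,0,0,0,0],[0,0,0,0,0,0]]'|sed -n 2,2p
python3 - <<'E'
from h import *
print(want([.4793,-.1162,.0495],62,.7))
E
```

```text
time: 7.63
ee_pos: [0.478, -0.1135, 0.098]
ee_rot: [-0.179, 0.805, 0.484, 0.294]
force: [-0.2, 0.2, -1.0]
width: 0.0178
grip_force: 35.0
ee_pos: [0.4783, -0.1139, 0.098]
(array([-32.5,   2.2,  36. ]), array([-0.0037, -0.0026, -0.0018]))
```

```bash
python3 -m creep '[[-10,1,11,0,0,0],[-20,2,23,0,0,0],[-29,2,32,0,0,0],[-32.5,2,36,0,0,0],[-32.5,2,36,0,0,0]]'
python3 - <<'E'
from h import *
np.set_printoptions(precision=4,suppress=True)
print(want([.4793,-.1162,.0495],62,.7),arm.get_obs()["q"])
a,b=grab_frame("top"),grab_frame("side")
o=np.hstack([cv2.resize(a[145:225,215:295],None,fx=4.9,fy=4.9,interpolation=2),cv2.resize(b[160:240,220:300],None,fx=4.9,fy=4.9,interpolation=2)])
cv2.imwrite("pics/g3.png",o[:,:,::-1])
E
```

```text
time: 8.22
ee_pos: [0.4794, -0.118, 0.0493]
ee_rot: [-0.179, 0.806, 0.482, 0.294]
force: [0.6, 0.1, -2.0]
width: 0.0178
grip_force: 35.0
(array([ 1.3, -0.9,  0.8]), array([-0.0022, -0.0029, -0.0041])) [-0.9     0.3043  1.9962  0.6729  1.2508 -0.7622]
```

View pics/g3.png

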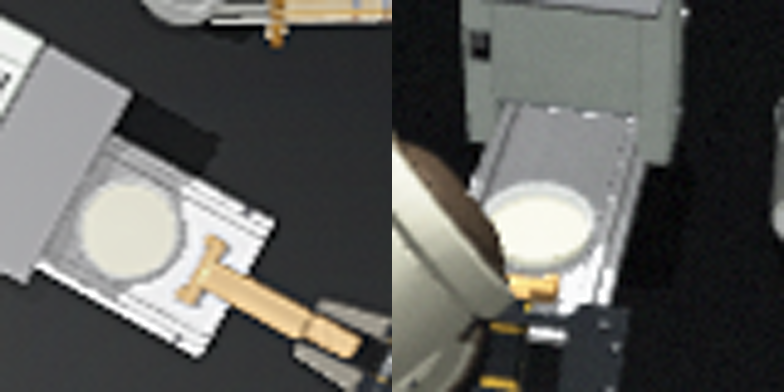

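The top panel shows the nose at about (203,270), on the table axis just behind the dish at (130,230), with a clear gap and the stick level. I'll push now.

```bash
python3 -m creep '[[3.8,0,3.2,0,0,0],[9.2,0,7.7,0,0,0],[15.3,0,12.9,0,0,0],[23,-1,19.3,0,0,0],[30.6,-1,25.8,0,0,0]]' | sed -n 2,4p
python3 -m creep '[[7.65,0,6.45,0,0,0],[15.3,0,12.9,0,0,0],[23,0,19.3,0,0,0],[30.6,0,25.8,0,0,0],[38.2,0,32.2,0,0,0]]' | sed -n 2,4p
python3 - <<'E'
from h import *
f=np.array([.4688,.8833]);p=np.array([.5965,.1046])-.038*f
print(want([*p,.0495],62,.7),arm.get_obs()["q"].round(2),arm.get_obs()["joint_vel"].round(2))
E
```

```text
ee_pos: [0.4984, -0.081, 0.051]
ee_rot: [-0.178, 0.805, 0.484, 0.294]
force: [-1.2, -0.1, 1.0]
ee_pos: [0.5219, -0.0368, 0.0508]
ee_rot: [-0.178, 0.805, 0.483, 0.294]
force: [-0.6, -0.2, 0.2]
(array([92.2, -0.5, 79.8]), array([-0.0012, -0.0021, -0.001 ])) [-0.71  0.29  2.02  0.76  1.16 -0.65] [ 0.25  0.01 -0.    0.11 -0.13  0.15]
```

```bash
python3 -m creep '[[6.9,0,5.9,0,0,0],[13.8,0,11.8,0,0,0],[20.7,0,17.8,0,0,0],[27.6,0,23.7,0,0,0],[34.5,0,29.6,0,0,0]]' | sed -n 2,4p
python3 -m creep '[[6.9,0,5.9,0,0,0],[13.8,0,11.8,0,0,0],[20.7,0,17.8,0,0,0],[27.6,0,23.7,0,0,0],[33,0,28,0,0,0]]' | sed -n 2,4p
python3 - <<'E'
from h import *
f=np.array([.4688,.8833]);p=np.array([.5965,.1046])-.038*f
print(want([*p,.0495],62,.7),arm.get_obs()["q"].round(2))
im=grab_frame("top");cv2.imwrite("pics/p1.png",im[:,:,::-1])
hsv=cv2.cvtColor(im,cv2.COLOR_RGB2HSV);m=cv2.inRange(hsv,(18,15,170),(40,70,255));k,l,st,ce=cv2.connectedComponentsWithStats(m)
for i in range(1,k):
    if st[i,4]>15 and 150<ce[i][0]<260 and 130<ce[i][1]<230:print(st[i],onz("top",*ce[i],.022))
E
```

```text
ee_pos: [0.5431, 0.003, 0.0504]
ee_rot: [-0.178, 0.805, 0.483, 0.294]
force: [-0.4, -1.6, 0.5]
ee_pos: [0.5633, 0.0415, 0.0503]
ee_rot: [-0.178, 0.805, 0.483, 0.294]
force: [0.2, -0.7, -1.8]
(array([24.9, -0.3, 22.1]), array([-0.0016, -0.0021, -0.0011])) [-0.53  0.31  1.99  0.83  1.06 -0.54]
[192 161   9  13  49] [0.63584351 0.18290847 0.022     ]
[156 209  19  19 269] [0.45570386 0.28288696 0.022     ]
```

```bash
python3 -m creep '[[6,0,5,0,0,0],[12,0,10.5,0,0,0],[17,0,15,0,0,0],[21.5,0,19,0,0,0],[25,0,22,0,0,0]]' | sed -n 2,4p
python3 -m creep '[[0,0,0,0,0,0],[0,0,0,0,0,0]]'|sed -n 2,2p
python3 - <<'E'
from h import *
im=grab_frame("top")
hsv=cv2.cvtColor(im,cv2.COLOR_RGB2HSV);m=cv2.inRange(hsv,(18,15,170),(40,70,255));k,l,st,ce=cv2.connectedComponentsWithStats(m)
b=grab_frame("side")
o=np.hstack([cv2.resize(im[130:210,165:265],None,fx=4,fy=4,interpolation=2),cv2.resize(b[120:200,215:305],None,fx=4,fy=4,interpolation=2)])
cv2.imwrite("pics/p2.png",o[:,:,::-1])
for i in range(1,k):
    if st[i,4]>15 and 150<ce[i][0]<260 and 130<ce[i][1]<230:
        p=onz("top",*ce[i],.022);a=p[:2]-[.5965,.1046];print(st[i],p,a@[.4688,.8833],a@[-.8833,.4688])
E
```

```text
ee_pos: [0.579, 0.0705, 0.0498]
ee_rot: [-0.178, 0.805, 0.483, 0.294]
force: [-0.1, -1.9, -0.0]
ee_pos: [0.5786, 0.0702, 0.0496]
[184 157  17  18 207] [0.64308019 0.19696464 0.022     ] 0.10342247575510931 0.0021562640534203794
[251 188  22  26 280] [ 0.51647766 -0.04371007  0.022     ] -0.1685167564661066 0.0011559717875052943
[156 209  18  19 267] [0.45553208 0.28297823 0.022     ] 0.0914757317066722 0.20814068168185665
```

View pics/p2.png

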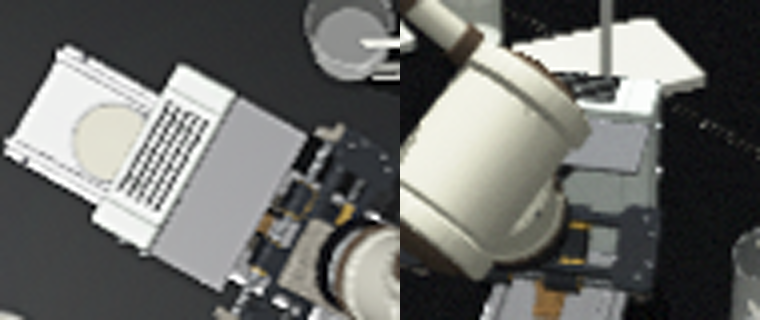

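The dish is seen just past the housing at crop (108,143), centre about 0.101 m past the front face, y ≈ +2 mm, lying flat. I'll draw the stick back.

```bash
python3 -m creep '[[-7,0,-6,0,0,0],[-21,0,-17.5,0,0,0],[-38,0,-32,0,0,0],[-57,0,-48,0,0,0],[-76.5,0,-64.4,0,0,0]]' | sed -n 2,4p
python3 -m creep '[[-19,0,-16,0,0,0],[-38,0,-32,0,0,0],[-57,0,-48,0,0,0],[-70,0,-59,0,0,0],[-76.5,0,-64.4,0,0,0]]' | sed -n 2,4p
python3 -m creep '[[-19,0,-16,0,0,0],[-38,0,-32,0,0,0],[-57,0,-48,0,0,0],[-70,0,-59,0,0,0],[-76.5,0,-64.4,0,0,0]]' | sed -n 2,4p
python3 -m creep '[[0,0,0,0,0,0],[0,0,0,0,0,0]]'|sed -n 2,4p
python3 - <<'E'
from h import *
p=arm.get_obs()["ee_pos"];p=np.array(p);p[2]=.038
print(want(p,62,.7),(p[:2]-[.5965,.1046])@[.4688,.8833]+.105)
E
```

```text
ee_pos: [0.5308, -0.0197, 0.0495]
ee_rot: [-0.178, 0.805, 0.483, 0.294]
force: [0.5, 0.7, -0.2]
ee_pos: [0.4841, -0.1095, 0.0494]
ee_rot: [-0.177, 0.806, 0.482, 0.295]
force: [0.4, 0.7, -0.8]
ee_pos: [0.4372, -0.1971, 0.0492]
ee_rot: [-0.177, 0.806, 0.483, 0.294]
force: [0.1, 1.0, -0.7]
ee_pos: [0.4378, -0.1945, 0.049]
ee_rot: [-0.178, 0.805, 0.483, 0.295]
force: [1.1, -1.0, -0.5]
(array([-7.1,  0. ,  8.4]), array([-0.0011, -0.0028, -0.0018])) -0.23359971673720858
```

```bash
python3 -m creep '[[-2.5,0,3,0,0,0],[-5,0,6,0,0,0],[-7,0,8.5,0,0,0],[-7,0,8.5,0,0,0]]' | sed -n 2,4p
python3 -m creep '[[0,0,0,0,0,0],[0,0,0,0,0,0],[0,0,0,0,0,0],[0,0,0,0,0,0],[0,0,0,0,0,0]]' 1
python3 -m creep '[[0,0,0,0,0,0],[0,0,0,0,0,0],[0,0,0,0,0,0],[0,0,0,0,0,0],[0,0,0,0,0,0]]'
python3 -m creep '[[0,0,-10,0,0,0],[0,0,-30,0,0,0],[0,0,-55,0,0,0],[0,0,-85,0,0,0],[0,0,-120,0,0,0]]'
python3 - <<'E'
from h import *
im=grab_frame("top");b=grab_frame("side")
o=np.hstack([cv2.resize(im[130:250,165:300],None,fx=3.2,fy=3.2,interpolation=2),cv2.resize(b[130:250,185:295],None,fx=3.2,fy=3.2,interpolation=2)])
cv2.imwrite("pics/e.png",o[:,:,::-1]);print(o.shape)
hsv=cv2.cvtColor(im,cv2.COLOR_RGB2HSV);m=cv2.inRange(hsv,(18,15,170),(40,70,255));k,l,st,ce=cv2.connectedComponentsWithStats(m)
for i in range(1,k):
    if st[i,4]>15 and 150<ce[i][0]<360 and 130<ce[i][1]<230:
        p=onz("top",*ce[i],.022);a=p[:2]-[.5965,.1046];print(st[i],p,a@[.4688,.8833],a@[-.8833,.4688])
E
```

```text
ee_pos: [0.4379, -0.1939, 0.0376]
ee_rot: [-0.178, 0.805, 0.483, 0.294]
force: [0.3, 0.1, -0.6]
time: 12.88
ee_pos: [0.4379, -0.1949, 0.0381]
ee_rot: [-0.178, 0.805, 0.483, 0.294]
force: [0.1, -0.2, -0.1]
width: 0.0487
grip_force: 0.0
time: 13.3
ee_pos: [0.4379, -0.1949, 0.038]
ee_rot: [-0.178, 0.805, 0.483, 0.294]
force: [0.4, 0.5, -0.6]
width: 0.0823
grip_force: 0.0
time: 13.72
ee_pos: [0.4006, -0.2631, 0.1305]
ee_rot: [-0.179, 0.805, 0.483, 0.294]
force: [0.5, 0.2, -0.2]
width: 0.0921
grip_force: 0.0
(384, 784, 3)
[274 139  21   2  22] [ 0.73307793 -0.1269658   0.022     ] -0.1405143351553059 -0.22919732898478598
[273 145  14   2  20] [ 0.71229999 -0.11399841  0.022     ] -0.1388009421277533 -0.2047650688428182
[274 148  13   2  16] [ 0.70347205 -0.10965691  0.022     ] -0.13910462833261575 -0.19493205293468172
[340 151  19  17 213] [ 0.66465517 -0.34689566  0.022     ] -0.36685497719096033 -0.2718626252099741
[184 157  17  18 210] [0.64297094 0.19666908 0.022     ] 0.10311019620243642 0.0021142035635044044
[156 209  19  19 267] [0.4555349  0.28274591 0.022     ] 0.09127184101749354 0.208029272495749
```

View pics/e.png

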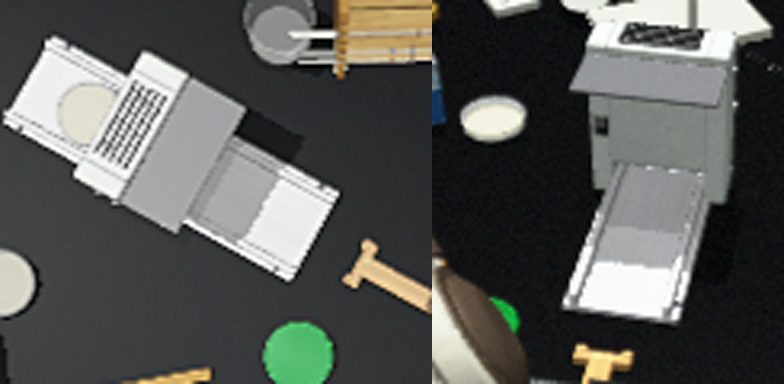

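The final picture shows the dish past the housing at (87,113) in the top panel, between the fences at about 0.10 m. The stick lies flat with its nose at (362,262), clear of the tunnel. The bystanders haven't moved and the gripper is clear, so I'm handing in.

```bash
python3 -m creep '[[0,0,0,0,0,0],[0,0,0,0,0,0],[0,0,0,0,0,0]]' | sed -n 2p
python3 -c "
from station import order
print(order.sign_off())"
```

```text
ee_pos: [0.4013, -0.2618, 0.1286]
the job is handed in; nothing more can be done
None
```

I handed the job in at about 14 s of the 56 s: the dish was pushed through the tunnel and lies flat about 0.10 m past the housing's front face, the stick is back on its sole clear of the tunnel, and the beaker, flask and spare dish look unmoved in the last pictures; sign-off gave no verdict.

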